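# Sort the iron coasters by the feel of their feet

## Robot

A 6-joint arm with a two-finger parallel gripper is mounted at the origin on the work surface. World frame = base frame: x ahead of the robot, y to its left, z up, the work surface at z = 0. Lengths are in m, angles in degrees, forces in N, time in s.
With the tool pointing down it reaches from about 0.3 to 0.75 m from the base axis. Payload 8.5 kg.
Tool frame: the origin (TCP) lies midway between the tips of the shut fingers; the grasp point (between the pads) lies env.tcp_to_grasp behind it (env.tcp_to_grasp is the distance from the TCP to the grasp point, in m); z points along the fingers, y is the line along which they close (so a half turn about z gives the same grasp; the last joint's range is limited). The gripper opens to 85 mm and grips with 20 to 120 N. Pads are 22 mm wide; open, the fingers measure 114 mm over their backs; the gripper's body (76 mm by 85 mm) begins 54 mm behind the grasp point. The pads swing forward as they close: fully open they stand 13 mm farther back than shut.
Start: joints at [-84.643, 21.807, 74.336, -0, 83.858, -12.336], TCP at [0.167, -0.524, 0.231] pointing down, gripper open.
Joint ranges: [-178.18, 178.18], [-50.72, 133.34], [12.68, 142.11], [-81.47, 261.47], [9.98, 163.14], [-165.26, 165.26]. Speed limits (degrees/s): [136.94, 136.94, 180, 180, 180, 180].

## Interface

Orientations are given as a 3x3 rotation matrix whose columns are the frame's x, y, z axes.
In Python, from rig import observe, optics, job, env gives the robot as it stands. The module is installed in compiled form; this text tells all that it offers.
- The arm moves only by the shell command python3 -m jog 'ROWS' [FORCE]. ROWS is JSON, a list of rows, each a list of 7 numbers: the turn, a rotation vector about the tool's x, y, z in rad, then the shift along the tool's x, y, z in m, then the opening in per cent of the stroke, from 0 (shut) to 100 (fully open). A call has 1 to 10 rows; each row shifts and turns the commanded pose from where the row before left it, along the tool's axes as they then stand; what a row does not reach is not made up. A row lasts 1/8 s, in which the tool goes at most 62.5 mm and 10.7 degrees, less where a joint would pass 70% of its speed; a pose out of reach is approached as far as the arm can. A call is refused whole if a number of a shift passes 0.0625 or a number of a turn 0.188, either way. A call with a gripper value outside its range is refused whole. The fingers move at their own pace and stop on an object; FORCE is the grip in N (left out, the last holds). Time passes only in rows, so rows that do not move let the fingers close. It gives the time, the measured TCP pose, the force, the opening and the grip force at its end, in the units of the state.
- observe(): the state, without advancing time (a new reading comes with each control period).
- optics.get_image(name): name is "scene" or "side" or "wrist"; returns a dict with "pixels" (420x560x3 uint8, red, green, blue), "mtx" (3x3 intrinsics, pixels), "rvec" (rotation vector, rad) and "tvec" (3), from world to camera coordinates, as OpenCV has them. Camera axes: x right, y down, z forward; pixel columns grow to the right and rows downward; lengths in m; the calibration is good to about 2 mm. A picture is of the moment at which its call begins. There is no depth.
- job.close_job(): hands the job in; it is judged then, once.
The state is a dict: "time_s": time; "q": joint angles; "qvel": joint speeds; "joint_efforts": joint torques, N m; "position": TCP position; "tool_rot": TCP orientation; "ft_force": force on the tool from outside, world axes, zero at the start; "wrist_torque": the same for the moment, N m; "grip_width": finger opening in m; "gripper_force": force on a finger pad.
Only numpy, scipy, OpenCV 4.12 (cv2) and the standard library are available. Lean on these libraries where they do the work, as an engineer would, in place of code of your own. Each camera call takes 0.05 s, during which the arm holds its last target. There are 200 camera calls.

## Task

The three iron coasters look alike, but some have a smooth foot and some a rough one that scratches the bench, at least one of each. Drag each along the bench to feel which it is, never lifting it, and slide the smooth ones wholly onto the cork sheet and the rough ones wholly into the open-fronted wooden tray, to be filed down. Leave all flat on the bench and the toys and the bowl undisturbed.

Things in the scene. Friction and masses are not known exactly. Their poses are not given: they have to be found in the camera images.
- card_left: thin cardboard square, 120 x 120 mm, fixed flat on the bench without a step, marking where the left one of three like coasters stands at the start, exactly centred; origin at its centre. COASTER: dark cast iron, a shallow round dish 100 mm across, 26 mm high, 0.8 kg; round hollow 84 mm across, hollow's floor 12 mm above the bench, rim 8 mm thick
- card_middle: like card_left, under the middle coaster at the start; origin at its centre. Closed fingers let down into a coaster's hollow (not pressing on its floor) can tow it any way by the inside of its rim; the coaster's own position is not reported, but follows the fingers
- card_right: like card_left, under the right-hand coaster at the start; origin at its centre. A coaster's foot, which cannot be seen, is either smooth or rough: over bench, card, cork or tray a smooth one drags with about 1.2 N (0.8 to 1.6 N), a rough one with about 6.5 N (5 to 8.5 N). Which is which changes each time
- mat: plain rectangular cork sheet, 180 mm (its x, away from the robot) by 250 mm (its y), 1 mm thin, lying flat and fixed on the bench without any step to slide over; room for two coasters side by side along y. Origin at its centre on the bench top. It lies left or right, beside the tray, farther from the robot than the coasters
- tray: open-fronted wooden tray fixed on the bench, floor 180 mm (its x) by 250 mm (its y), level with the bench (no step), a wooden fence 26 mm high and 12 mm thick round the floor on three sides: far (+x), left (+y) and right (-y); the side towards the robot (-x) is open. Room for two coasters side by side along y. Origin at the floor's centre on the bench top
- domino_1: wooden domino, 80 x 40 x 10 mm, lying flat on the right; origin under its centre; bystander
- domino_2: wooden domino, 80 x 40 x 10 mm, lying flat on the left; origin under its centre; bystander
- phone: plastic toy phone, 150 x 80 x 55 mm, on the left; origin under its centre; bystander
- bowl: white ceramic bowl, 140 mm across, 60 mm high, on the right; origin under its centre; bystander
- watering_can: blue plastic toy watering can, 190 mm long, 120 mm high, on the left; origin under its body's centre; bystander
- car: small aluminium toy car, 100 x 52 x 53 mm, at the back; origin under its centre; bystander

How it is judged:
By the outcome, as a careful person would: the job done as asked, in the order asked, and still so for the second after the job is handed in, with the robot touching nothing.
It also fails if it takes over 70 s, if anything falls off the work surface, if the arm or the gripper's body presses on something with over 40 N, if the wrist force passes 120 N, or if a joint passes its speed limit or range.

## Working session

There is one attempt and no reset: what is moved stays moved. The work goes in short steps, Python scripts to look and compute and a shell command to move; the robot and the scene stay as the last step left them, time stands still between calls to the robot, and variables do not carry over. Pictures are saved under pics/ and viewed, at most 10 in all, crops included, and the job is handed in when it is done.

```bash
mkdir -p pics; python3 - <<'E'
from rig import observe, optics, job, env
import cv2
for n in("scene","side"):
    i=optics.get_image(n); cv2.imwrite(f"pics/{n}0.png",i["pixels"][:,:,::-1]); print(n,i["mtx"].tolist(),i["rvec"],i["tvec"])
s=observe(); print(s["position"],s["tool_rot"],s["ft_force"],s["time_s"],env.tcp_to_grasp)
E
```

```text
scene [[387.78966448933267, 0.0, 274.3668598475029], [0.0, 387.78966448933267, 213.64131940283937], [0.0, 0.0, 1.0]] [ 1.80003963  2.07297147 -0.52776332] [ 0.08280793 -0.49698279  1.41371717]
side [[515.2251173234698, 0.0, 279.27428621231996], [0.0, 515.2251173234698, 203.24610254842517], [0.0, 0.0, 1.0]] [ 2.17037618 -0.49858917  0.27443876] [-0.54574175  0.18034061  1.48537185]
[ 0.16710418 -0.52369965  0.23076881] [[ 9.52705495e-01  3.03895078e-01 -1.49591426e-04]
 [ 3.03895000e-01 -9.52704594e-01  1.33648540e-03]
 [ 2.63634897e-04 -1.31873707e-03 -9.99999096e-01]] [-0.25840337  0.63868085 -0.32199126] 0.1 0.0187
```

View pics/scene0.png

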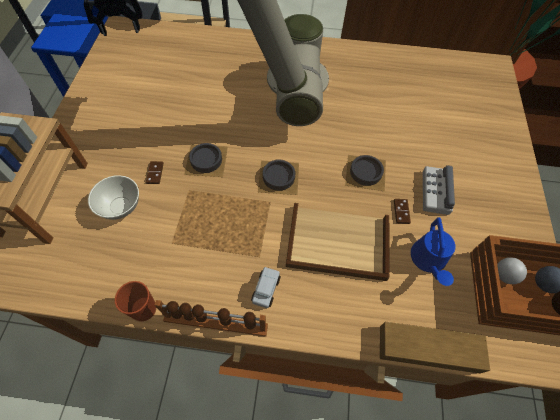

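View pics/side0.png

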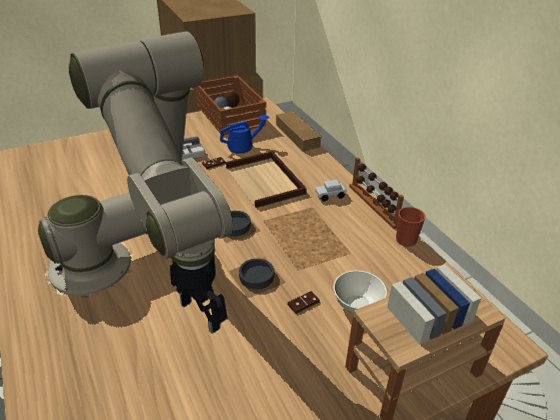

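Scene view: coasters near pixels (206,157), (279,174) and (366,169). The mat is around (222,222), the tray around (338,243), and the bowl and dominoes are off to the sides. Next, a magnified crop for the corners.

```bash
python3 - <<'E'
import cv2
a=cv2.imread("pics/scene0.png")[135:285,165:425]
cv2.imwrite("pics/crop1.png",cv2.resize(a,None,fx=3,fy=3,interpolation=cv2.INTER_CUBIC))
E
cat > h.py <<'E'
import numpy as np, cv2
from rig import observe, optics
def cam(n):
    i=optics.get_image(n); return i["pixels"],i["mtx"],np.array(i["rvec"],float),np.array(i["tvec"],float).reshape(3)
def ray(c,uv,z=0.):
    _,K,r,t=c; R=cv2.Rodrigues(r)[0]
    d=np.c_[np.atleast_2d(uv),np.ones(len(np.atleast_2d(uv)))]@np.linalg.inv(K).T@R
    o=-R.T@t; return o+d*((z-o[2])/d[:,2])[:,None]
E
```

```text
(no output)
```

View pics/crop1.png

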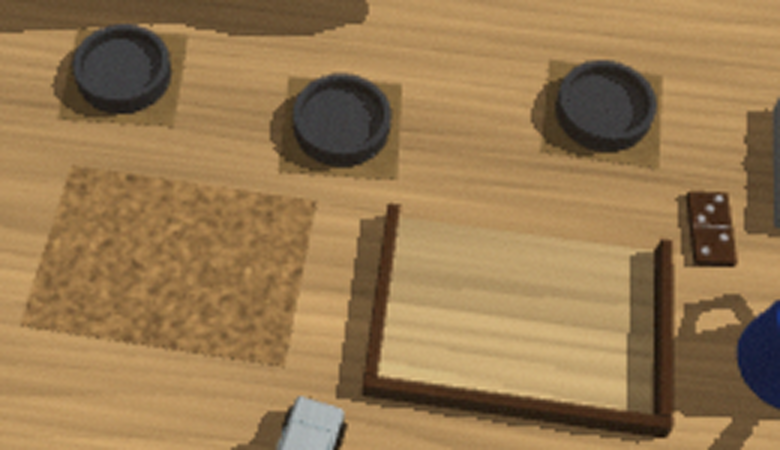

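Crop: card, mat and tray corners are readable (crop px = 3·(u−165), 3·(v−135)). I'll fit rectangles to them.

```bash
cat > m.py <<'E'
from h import *
c=cam("scene"); f=lambda p:np.array(p,float)/3+[165-1/3,135-1/3]
R=cv2.Rodrigues(c[2])[0]; print("cam",-R.T@c[3])
def rep(n,p,z=0.):
    P=ray(c,f(p),z)[:,:2]; e=np.roll(P,-1,0)-P
    print(n,P.mean(0).round(4),"edges",np.linalg.norm(e,axis=1).round(3),"ang",np.degrees(np.arctan2(e[:,1],e[:,0])).round(1)); print(P.round(3).tolist())
rep("right",[(187,36),(172,127),(58,120),(75,28)])
rep("mid",[(290,76),(404,85),(398,179),(279,171)])
rep("left",[(550,60),(663,75),(658,167),(541,153)])
rep("mat",[(72,166),(316,201),(285,366),(22,325)])
rep("traytop",[(387,205),(672,240),(671,428),(364,387)],.026)
rep("rims",[(123,63),(342,115),(607,102)],.026)
rep("dom",[(688,193),(726,193),(737,265),(695,265)],.01)
rep("car",[(290,397),(345,405)],.03)
E
python3 m.py
```

```text
cam [1.12884512 0.05617053 0.98742029]
right [ 0.4166 -0.245 ] edges [0.119 0.118 0.121 0.122] ang [   3.8  -85.8 -174.3   93.4]
[[0.353, -0.189], [0.472, -0.181], [0.481, -0.299], [0.36, -0.311]]
mid [ 0.4458 -0.0081] edges [0.121 0.117 0.12  0.119] ang [  92.9    3.1  -86.2 -176.5]
[[0.39, -0.072], [0.384, 0.049], [0.501, 0.055], [0.509, -0.064]]
left [0.3885 0.2575] edges [0.12  0.118 0.118 0.121] ang [ 88.9  -2.6 -89.8 178.2]
[[0.328, 0.2], [0.33, 0.32], [0.448, 0.314], [0.448, 0.196]]
mat [ 0.6249 -0.1484] edges [0.248 0.179 0.248 0.178] ang [ 88.9  -1.  -91.3 179. ]
[[0.533, -0.271], [0.538, -0.023], [0.717, -0.026], [0.711, -0.274]]
traytop [0.6427 0.1839] edges [0.273 0.19  0.27  0.189] ang [  90.2   -0.7  -90.  -179.7]
[[0.548, 0.048], [0.547, 0.321], [0.738, 0.318], [0.738, 0.049]]
rims [0.4207 0.002 ] edges [0.234 0.271 0.498] ang [ 82.3 101.9 -87.2]
[[0.418, -0.241], [0.45, -0.009], [0.394, 0.256]]
dom [0.519  0.3634] edges [0.038 0.081 0.04  0.081] ang [  98.4    5.7  -81.7 -176.1]
[[0.481, 0.341], [0.476, 0.379], [0.556, 0.387], [0.562, 0.347]]
car [0.7582 0.0099] edges [0.049 0.049] ang [ 89.4 -90.6]
[[0.758, -0.014], [0.758, 0.034]]
```

Fitted sizes match the given ones: cards 0.12 m, mat 0.248×0.179, tray 0.271×0.19 over the fence. Now rotate the tool to the world axes, shut the fingers and go over the right coaster at (0.417,-0.244).

```bash
python3 -m jog '[[0,0,0.155,0,0,0,0],[0,0,0.154,0,0,0,0],[0,0,0,0.031,-0.035,0,0],[0,0,0,0.031,-0.035,0,0],[0,0,0,0.031,-0.035,0,0],[0,0,0,0.031,-0.035,0,0],[0,0,0,0.031,-0.035,0.01,0],[0,0,0,0.031,-0.035,0.02,0],[0,0,0,0.031,-0.035,0.02,0],[0,0,0,0.031,-0.035,0.02,0]]' 40
```

```text
time_s: 1.4
position: [0.416, -0.2427, 0.1607]
tool_rot: [[1.0, -0.0, 0.0], [-0.0, -1.0, -0.0], [0.0, 0.0, -1.0]]
ft_force: [0.2, -0.7, 0.4]
grip_width: 0.0
gripper_force: 0.0
```

```bash
python3 -m jog '[[0,0,0,0,0,0.04,0],[0,0,0,0,0,0.04,0],[0,0,0,0,0,0.03,0],[0,0,0,0,0,0.02,0],[0,0,0,0,0,0.014,0],[0,0,0,0,0,0,0],[0,0,0,0,0,0,0]]'; python3 -m jog '[[0,0,0,0.006,0,0,0],[0,0,0,0.006,0,0,0],[0,0,0,0.006,0,0,0],[0,0,0,0.006,0,0,0],[0,0,0,0.006,0,0,0],[0,0,0,0.006,0,0,0]]'; python3 -m jog '[[0,0,0,0.006,0,0,0],[0,0,0,0.006,0,0,0],[0,0,0,0.006,0,0,0]]';python3 -m jog '[[0,0,0,0.006,0,0,0],[0,0,0,0.006,0,0,0]]'; python3 -c "
from h import *
for n in ('scene','side'): cv2.imwrite(f'pics/{n}1.png',cam(n)[0][100:300,120:440,::-1].repeat(2,0).repeat(2,1))"
```

```text
time_s: 2.28
position: [0.4155, -0.2443, 0.0179]
tool_rot: [[1.0, -0.0, 0.001], [-0.0, -1.0, -0.001], [0.001, 0.001, -1.0]]
ft_force: [0.1, 0.5, 0.6]
grip_width: 0.0001
gripper_force: 0.0
time_s: 3.02
position: [0.4512, -0.2439, 0.0172]
tool_rot: [[1.0, 0.0, -0.001], [0.0, -1.0, 0.0], [-0.001, -0.0, -1.0]]
ft_force: [-3.0, -0.7, 0.9]
grip_width: -0.0
gripper_force: 1.3
time_s: 3.4
position: [0.4695, -0.244, 0.0173]
tool_rot: [[1.0, -0.0, -0.0], [-0.0, -1.0, 0.0], [-0.0, -0.0, -1.0]]
ft_force: [-2.0, -0.9, 0.3]
grip_width: 0.0001
gripper_force: 1.2
time_s: 3.65
position: [0.4816, -0.244, 0.0173]
tool_rot: [[1.0, -0.0, -0.0], [-0.0, -1.0, 0.0], [-0.0, -0.0, -1.0]]
ft_force: [-1.7, -0.3, 0.8]
grip_width: -0.0001
gripper_force: 1.2
```

View pics/scene1.png

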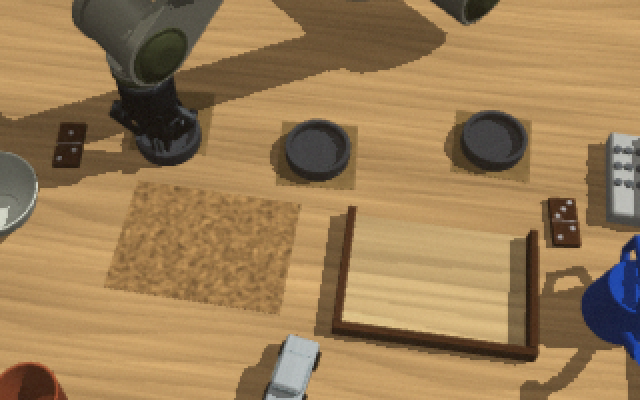

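The right coaster has slid forward on its card with the fingers in its hollow. Drag is about 1.7–2 N, so it is smooth. I'll tow it to the mat's right slot (0.625,-0.21).

```bash
python3 -m jog '[[0,0,0,0.01,-0.004,0,0],[0,0,0,0.012,-0.005,0,0],[0,0,0,0.012,-0.005,0,0],[0,0,0,0.012,-0.005,0,0],[0,0,0,0.012,-0.005,0,0],[0,0,0,0.012,-0.005,0,0],[0,0,0,0.012,-0.005,0,0]]';python3 -m jog '[[0,0,0,0.012,0,0,0],[0,0,0,0.012,0,0,0],[0,0,0,0.012,0,0,0],[0,0,0,0.012,0,0,0],[0,0,0,0.012,0,0,0]]';python3 -m jog '[[0,0,0,0.01,0,0,0],[0,0,0,0.008,0,0,0],[0,0,0,0.006,0,0,0],[0,0,0,0.004,0,0,0],[0,0,0,0.002,0,0,0],[0,0,0,0,0,0,0],[0,0,0,0,0,0,0]]'; python3 -c "
from h import *
for n in ('scene',): cv2.imwrite(f'pics/{n}2.png',cam(n)[0][100:300,120:440,::-1].repeat(2,0).repeat(2,1))"
```

```text
time_s: 4.62
position: [0.564, -0.2097, 0.0173]
tool_rot: [[1.0, -0.0, -0.0], [-0.0, -1.0, 0.0], [-0.0, -0.0, -1.0]]
ft_force: [-2.1, -0.7, 0.2]
grip_width: 0.0001
gripper_force: 1.2
time_s: 5.25
position: [0.624, -0.2101, 0.0173]
tool_rot: [[1.0, -0.0, -0.0], [-0.0, -1.0, 0.0], [-0.0, -0.0, -1.0]]
ft_force: [-2.7, -0.4, 1.2]
grip_width: -0.0001
gripper_force: 1.2
time_s: 6.12
position: [0.6533, -0.2101, 0.0173]
tool_rot: [[1.0, -0.0, 0.001], [-0.0, -1.0, -0.0], [0.001, 0.0, -1.0]]
ft_force: [-0.1, 0.4, -0.3]
grip_width: -0.0
gripper_force: 0.1
```

View pics/scene2.png

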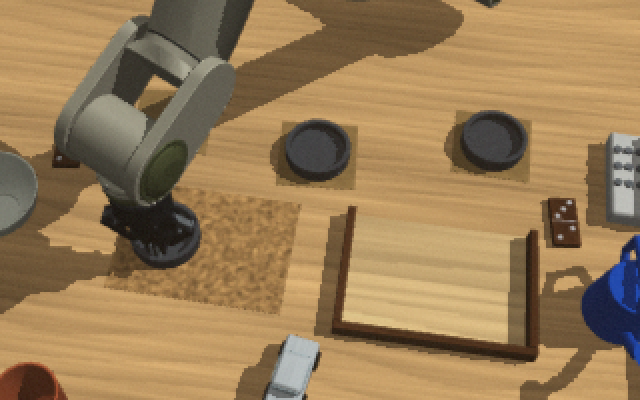

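The coaster sits on the cork (crop about (167,235)). Lift straight out and go to the middle coaster.

```bash
python3 -m jog '[[0,0,0,0,0,-0.02,0],[0,0,0,0,0,-0.04,0],[0,0,0,0,0,-0.04,0],[0,0,0,-0.034,-0.034,0,0],[0,0,0,-0.034,-0.034,0,0],[0,0,0,-0.034,-0.034,0,0],[0,0,0,-0.034,-0.034,0,0],[0,0,0,-0.034,-0.034,0,0],[0,0,0,-0.036,-0.032,0,0]]'; python3 -m jog '[[0,0,0,0,0,0,0],[0,0,0,0,0,0.04,0],[0,0,0,0,0,0.03,0],[0,0,0,0,0,0.02,0],[0,0,0,0,0,0.01,0],[0,0,0,0,0,0,0],[0,0,0,0,0,0,0]]'; python3 -c "
from h import *
for n in ('scene',): cv2.imwrite(f'pics/{n}3.png',cam(n)[0][100:300,120:440,::-1].repeat(2,0).repeat(2,1))"; python3 -m jog '[[0,0,0,0.006,0,0,0],[0,0,0,0.006,0,0,0],[0,0,0,0.006,0,0,0],[0,0,0,0.006,0,0,0],[0,0,0,0.006,0,0,0],[0,0,0,0.006,0,0,0],[0,0,0,0.006,0,0,0]]'; python3 -m jog '[[0,0,0,0.006,0,0,0],[0,0,0,0.006,0,0,0]]';python3 -m jog '[[0,0,0,0.006,0,0,0],[0,0,0,0.006,0,0,0]]'
```

```text
time_s: 7.3
position: [0.4463, -0.007, 0.1175]
tool_rot: [[1.0, -0.0, 0.001], [-0.0, -1.0, -0.0], [0.001, 0.0, -1.0]]
ft_force: [0.7, 0.4, -0.5]
grip_width: 0.0003
gripper_force: 0.0
time_s: 8.18
position: [0.4478, -0.0083, 0.0179]
tool_rot: [[1.0, -0.0, 0.001], [-0.0, -1.0, -0.0], [0.001, 0.0, -1.0]]
ft_force: [0.1, -1.0, -0.1]
grip_width: -0.0002
gripper_force: 0.0
time_s: 9.1
position: [0.4867, -0.0075, 0.017]
tool_rot: [[1.0, 0.001, -0.007], [0.001, -1.0, 0.001], [-0.007, -0.001, -1.0]]
ft_force: [-10.2, -0.7, 8.9]
grip_width: -0.0001
gripper_force: 5.7
time_s: 9.35
position: [0.4988, -0.0075, 0.017]
tool_rot: [[1.0, 0.0, -0.007], [0.0, -1.0, 0.001], [-0.007, -0.001, -1.0]]
ft_force: [-11.3, -0.8, 7.1]
grip_width: 0.0001
gripper_force: 5.2
time_s: 9.6
position: [0.5108, -0.0075, 0.017]
tool_rot: [[1.0, 0.0, -0.007], [0.0, -1.0, 0.001], [-0.007, -0.001, -1.0]]
ft_force: [-10.5, 0.4, 7.6]
grip_width: 0.0001
gripper_force: 5.5
```

View pics/scene3.png

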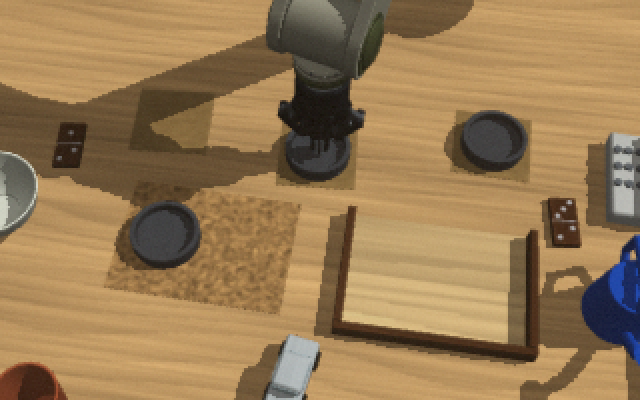

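Middle coaster: about 10.5 N with some rim friction, so it is rough. The right one is flat on the cork at crop (166,233). Raise the tip slightly, recentre in the hollow and tow toward +y in front of the tray.

```bash
python3 -m jog '[[0,0,0,-0.01,0,-0.001,0],[0,0,0,-0.01,0,-0.001,0],[0,0,0,-0.009,0,0,0],[0,0,0,0,-0.012,0,0],[0,0,0,0,-0.01,0,0],[0,0,0,0,-0.008,0,0],[0,0,0,0,-0.01,0,0],[0,0,0,0,-0.01,0,0]]';python3 -m jog '[[0,0,0,0,-0.012,0,0],[0,0,0,0,-0.012,0,0],[0,0,0,0,-0.012,0,0],[0,0,0,0,-0.012,0,0],[0,0,0,0,-0.012,0,0],[0,0,0,0,-0.012,0,0],[0,0,0,0,-0.012,0,0],[0,0,0,0,-0.012,0,0]]';python3 -m jog '[[0,0,0,0,-0.01,0,0],[0,0,0,0,-0.005,0,0],[0,0,0,0,0,0,0]]'; python3 -c "
from h import *
for n in ('scene',): cv2.imwrite(f'pics/{n}4.png',cam(n)[0][100:300,120:440,::-1].repeat(2,0).repeat(2,1))"
```

```text
time_s: 10.6
position: [0.4847, 0.0418, 0.0195]
tool_rot: [[1.0, 0.0, 0.001], [0.0, -1.0, -0.002], [0.001, 0.002, -1.0]]
ft_force: [0.2, -7.9, 1.3]
grip_width: -0.0001
gripper_force: 4.3
time_s: 11.6
position: [0.4846, 0.1379, 0.0195]
tool_rot: [[1.0, 0.0, 0.001], [0.0, -1.0, -0.002], [0.001, 0.002, -1.0]]
ft_force: [0.2, -7.2, 2.6]
grip_width: -0.0001
gripper_force: 5.0
time_s: 11.98
position: [0.4845, 0.1533, 0.0195]
tool_rot: [[1.0, 0.001, 0.001], [0.001, -1.0, -0.001], [0.001, 0.001, -1.0]]
ft_force: [0.8, -2.3, 3.0]
grip_width: -0.0002
gripper_force: 4.0
```

View pics/scene4.png

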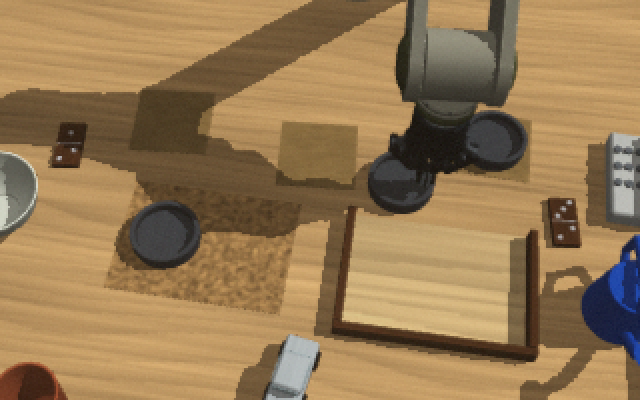

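The middle coaster is now at crop (401,179), in front of the tray and clear of its fence. I'll compute positions for both moved coasters.

```bash
python3 -c "
from h import *
c=cam('scene'); f=lambda p:np.array(p,float)/2+[119.75,99.75]
print(ray(c,f([(401,178),(369,178),(434,178),(166,230),(131,230),(201,230)]),.026).round(4))"
```

```text
[[ 0.488   0.1201  0.026 ]
 [ 0.495   0.0732  0.026 ]
 [ 0.4809  0.1685  0.026 ]
 [ 0.6243 -0.2028  0.026 ]
 [ 0.6314 -0.2516  0.026 ]
 [ 0.6171 -0.1539  0.026 ]]
```

```bash
python3 -m jog '[[0,0,0,0,0.012,0,0],[0,0,0,0,0.012,0,0],[0,0,0,0,0.007,0,0],[0,0,0,0.01,0,0,0],[0,0,0,0.01,0,0,0],[0,0,0,0.007,0,0,0],[0,0,0,0.01,0,0,0],[0,0,0,0.012,0,0,0],[0,0,0,0.012,0,0,0]]';python3 -m jog '[[0,0,0,0.012,-0.001,0,0],[0,0,0,0.012,-0.001,0,0],[0,0,0,0.012,0,0,0],[0,0,0,0.012,0,0,0],[0,0,0,0.012,0,0,0],[0,0,0,0.012,0,0,0],[0,0,0,0.012,0,0,0]]';python3 -m jog '[[0,0,0,0.012,0,0,0],[0,0,0,0.012,0,0,0],[0,0,0,0.009,0,0,0],[0,0,0,0.004,0,0,0],[0,0,0,0,0,0,0],[0,0,0,-0.01,0,0,0],[0,0,0,-0.01,0,0,0],[0,0,0,0,0,0,0]]'
```

```text
time_s: 13.2
position: [0.5434, 0.1223, 0.0189]
tool_rot: [[1.0, 0.001, -0.006], [0.001, -1.0, -0.0], [-0.006, 0.0, -1.0]]
ft_force: [-9.1, -0.7, 5.4]
grip_width: 0.0003
gripper_force: 4.6
time_s: 14.08
position: [0.6277, 0.1244, 0.0189]
tool_rot: [[1.0, 0.001, -0.006], [0.001, -1.0, -0.0], [-0.006, 0.0, -1.0]]
ft_force: [-9.1, 0.1, 4.7]
grip_width: -0.0
gripper_force: 4.5
time_s: 15.08
position: [0.6456, 0.1241, 0.0195]
tool_rot: [[1.0, -0.0, -0.0], [-0.0, -1.0, -0.0], [-0.0, 0.0, -1.0]]
ft_force: [-1.4, 0.2, 0.1]
grip_width: 0.0002
gripper_force: 0.0
```

```bash
python3 -m jog '[[0,0,0,0,0,-0.02,0],[0,0,0,0,0,-0.04,0],[0,0,0,0,0,-0.04,0],[0,0,0,-0.043,-0.022,0,0],[0,0,0,-0.043,-0.022,0,0],[0,0,0,-0.043,-0.022,0,0],[0,0,0,-0.043,-0.022,0,0],[0,0,0,-0.042,-0.022,0,0],[0,0,0,-0.041,-0.022,0,0],[0,0,0,0,0,0,0]]'; python3 -c "
from h import *
for n in ('scene',): cv2.imwrite(f'pics/{n}5.png',cam(n)[0][100:300,120:440,::-1].repeat(2,0).repeat(2,1))"
```

```text
time_s: 16.32
position: [0.3891, 0.257, 0.1197]
tool_rot: [[1.0, 0.003, -0.0], [0.003, -1.0, 0.0], [-0.0, -0.0, -1.0]]
ft_force: [0.9, -0.8, 0.7]
grip_width: -0.0002
gripper_force: 0.0
```

View pics/scene5.png

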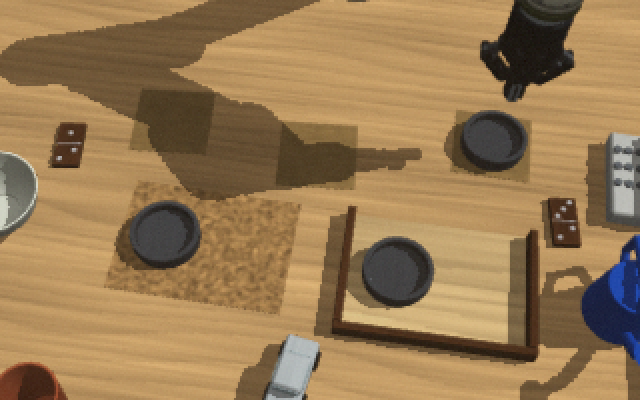

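The rough coaster is wholly inside the tray (crop (397,270)), clear of the fence, with space to its left. Now to feel the left coaster.

```bash
python3 -m jog '[[0,0,0,0,0,0.04,0],[0,0,0,0,0,0.03,0],[0,0,0,0,0,0.02,0],[0,0,0,0,0,0.011,0],[0,0,0,0,0,0,0],[0,0,0,0,0,0,0]]'; python3 -m jog '[[0,0,0,0.006,0,0,0],[0,0,0,0.006,0,0,0],[0,0,0,0.006,0,0,0],[0,0,0,0.006,0,0,0],[0,0,0,0.006,0,0,0],[0,0,0,0.006,0,0,0],[0,0,0,0.006,0,0,0]]'; python3 -m jog '[[0,0,0,0.006,0,0,0],[0,0,0,0.006,0,0,0]]';python3 -m jog '[[0,0,0,0.006,0,0,0],[0,0,0,0.006,0,0,0]]'
```

```text
time_s: 17.12
position: [0.392, 0.256, 0.0189]
tool_rot: [[1.0, -0.0, 0.001], [-0.0, -1.0, 0.0], [0.001, -0.0, -1.0]]
ft_force: [0.5, 0.2, 0.1]
grip_width: 0.0001
gripper_force: 0.0
time_s: 18.0
position: [0.4334, 0.2559, 0.0183]
tool_rot: [[1.0, -0.0, -0.001], [-0.0, -1.0, -0.0], [-0.001, 0.0, -1.0]]
ft_force: [-3.7, 1.2, 1.7]
grip_width: 0.0002
gripper_force: 1.4
time_s: 18.25
position: [0.4456, 0.256, 0.0183]
tool_rot: [[1.0, -0.0, -0.0], [-0.0, -1.0, -0.0], [-0.0, 0.0, -1.0]]
ft_force: [-2.1, -0.8, 1.7]
grip_width: -0.0
gripper_force: 1.4
time_s: 18.5
position: [0.4577, 0.256, 0.0183]
tool_rot: [[1.0, -0.0, -0.0], [-0.0, -1.0, -0.0], [-0.0, 0.0, -1.0]]
ft_force: [-1.4, 0.4, 0.3]
grip_width: -0.0
gripper_force: 1.4
```

Left coaster: about 1.5–2 N, so smooth. Route: recentre, tow toward −y in front of the tray to y≈−0.087, then +x onto the mat.

```bash
python3 -m jog '[[0,0,0,-0.012,0,0,0],[0,0,0,-0.012,0,0,0],[0,0,0,-0.005,0,0,0],[0,0,0,0,0.01,0,0],[0,0,0,0,0.01,0,0],[0,0,0,0,0.007,0,0],[0,0,0,0,0.007,0,0],[0,0,0,0,0.01,0,0],[0,0,0,0,0.012,0,0],[0,0,0,0,0.012,0,0]]';python3 -m jog '[[0,0,0,0,0.014,0,0],[0,0,0,0,0.014,0,0],[0,0,0,0,0.014,0,0],[0,0,0,0,0.014,0,0],[0,0,0,0,0.014,0,0],[0,0,0,0,0.014,0,0],[0,0,0,0,0.014,0,0],[0,0,0,0,0.014,0,0],[0,0,0,0,0.014,0,0],[0,0,0,0,0.014,0,0]]';python3 -m jog '[[0,0,0,0,0.014,0,0],[0,0,0,0,0.014,0,0],[0,0,0,0,0.014,0,0],[0,0,0,0,0.014,0,0],[0,0,0,0,0.014,0,0],[0,0,0,0,0.014,0,0],[0,0,0,0,0.014,0,0],[0,0,0,0,0.014,0,0],[0,0,0,0,0.014,0,0],[0,0,0,0,0.014,0,0]]';python3 -m jog '[[0,0,0,0,0.012,0,0],[0,0,0,0,0.008,0,0],[0,0,0,0,0.005,0,0],[0,0,0,0,0.002,0,0],[0,0,0,0,0,0,0],[0,0,0,0,0,0,0]]'; python3 -c "
from h import *
for n in ('scene',): cv2.imwrite(f'pics/{n}6.png',cam(n)[0][100:300,120:440,::-1].repeat(2,0).repeat(2,1))"
```

```text
time_s: 19.75
position: [0.4283, 0.1871, 0.0183]
tool_rot: [[1.0, -0.0, -0.0], [-0.0, -1.0, 0.0], [-0.0, -0.0, -1.0]]
ft_force: [-0.5, 1.5, -0.9]
grip_width: -0.0004
gripper_force: 1.1
time_s: 21.0
position: [0.4282, 0.047, 0.0183]
tool_rot: [[1.0, -0.0, -0.0], [-0.0, -1.0, 0.0], [-0.0, -0.0, -1.0]]
ft_force: [-0.3, 2.7, 0.3]
grip_width: 0.0002
gripper_force: 1.1
time_s: 22.25
position: [0.4282, -0.0929, 0.0183]
tool_rot: [[1.0, -0.0, -0.0], [-0.0, -1.0, 0.0], [-0.0, -0.0, -1.0]]
ft_force: [-0.6, 1.5, -0.3]
grip_width: 0.0004
gripper_force: 1.1
time_s: 23.0
position: [0.4284, -0.1191, 0.0184]
tool_rot: [[1.0, 0.0, 0.0], [0.0, -1.0, -0.0], [0.0, 0.0, -1.0]]
ft_force: [-1.2, 0.2, -0.6]
grip_width: 0.0
gripper_force: 0.1
```

View pics/scene6.png

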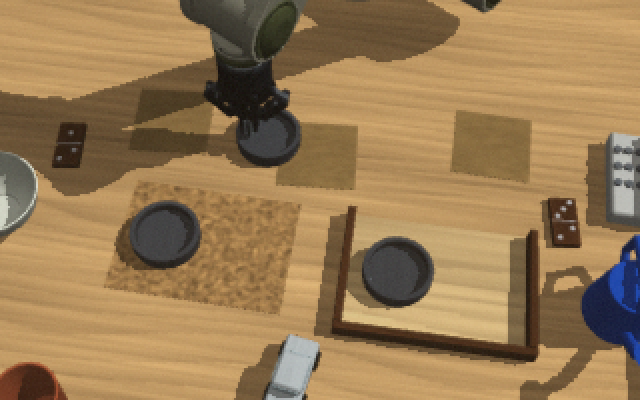

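The left coaster is at crop (268,133), about to go onto the mat.

```bash
python3 -c "
from h import *
c=cam('scene'); f=lambda p:np.array(p,float)/2+[119.75,99.75]
print(ray(c,f([(236,134),(301,134),(268.5,134)]),.026).round(4))"
```

```text
[[ 0.4452 -0.1354  0.026 ]
 [ 0.4306 -0.0375  0.026 ]
 [ 0.4379 -0.0865  0.026 ]]
```

```bash
python3 -m jog '[[0,0,0,0,-0.012,0,0],[0,0,0,0,-0.012,0,0],[0,0,0,0,-0.008,0,0],[0,0,0,0.01,0,0,0],[0,0,0,0.01,0,0,0],[0,0,0,0.007,0,0,0],[0,0,0,0.007,0,0,0],[0,0,0,0.007,0,0,0],[0,0,0,0.01,0,0,0],[0,0,0,0.012,0,0,0]]';python3 -m jog '[[0,0,0,0.014,0,0,0],[0,0,0,0.014,0,0,0],[0,0,0,0.014,0,0,0],[0,0,0,0.014,0,0,0],[0,0,0,0.014,0,0,0],[0,0,0,0.014,0,0,0],[0,0,0,0.014,0,0,0],[0,0,0,0.014,0,0,0],[0,0,0,0.014,0,0,0]]';python3 -m jog '[[0,0,0,0.012,0,0,0],[0,0,0,0.01,0,0,0],[0,0,0,0.007,0,0,0],[0,0,0,0.005,0,0,0],[0,0,0,0.002,0,0,0],[0,0,0,0,0,0,0],[0,0,0,-0.01,0,0,0],[0,0,0,-0.01,0,0,0],[0,0,0,0,0,0,0]]';python3 -m jog '[[0,0,0,0,0,-0.02,0],[0,0,0,0,0,-0.04,0],[0,0,0,0,0,-0.05,0],[0,0,0,-0.05,0,-0.03,0],[0,0,0,-0.05,0,-0.02,0],[0,0,0,-0.05,0,0,0],[0,0,0,-0.05,0,0,0],[0,0,0,0,0,0,0],[0,0,0,0,0,0,0]]';  python3 -c "
from h import *
for n in ('scene',): cv2.imwrite(f'pics/{n}7.png',cam(n)[0][100:300,120:440,::-1].repeat(2,0).repeat(2,1))"
```

```text
time_s: 24.35
position: [0.4918, -0.087, 0.0182]
tool_rot: [[1.0, -0.0, -0.0], [-0.0, -1.0, 0.0], [-0.0, -0.0, -1.0]]
ft_force: [-2.1, -0.3, -1.4]
grip_width: -0.0001
gripper_force: 1.0
time_s: 25.48
position: [0.6181, -0.0869, 0.0182]
tool_rot: [[1.0, -0.0, -0.0], [-0.0, -1.0, 0.0], [-0.0, -0.0, -1.0]]
ft_force: [-3.7, -0.9, 0.6]
grip_width: 0.0
gripper_force: 1.3
time_s: 26.6
position: [0.6325, -0.0871, 0.0186]
tool_rot: [[1.0, -0.001, -0.0], [-0.001, -1.0, 0.0], [-0.0, -0.0, -1.0]]
ft_force: [-0.3, 0.2, -0.1]
grip_width: -0.0001
gripper_force: 0.0
time_s: 27.72
position: [0.434, -0.0874, 0.1788]
tool_rot: [[1.0, -0.001, 0.002], [-0.001, -1.0, -0.001], [0.002, 0.001, -1.0]]
ft_force: [0.4, -0.3, 0.4]
grip_width: 0.0002
gripper_force: 0.0
```

View pics/scene7.png

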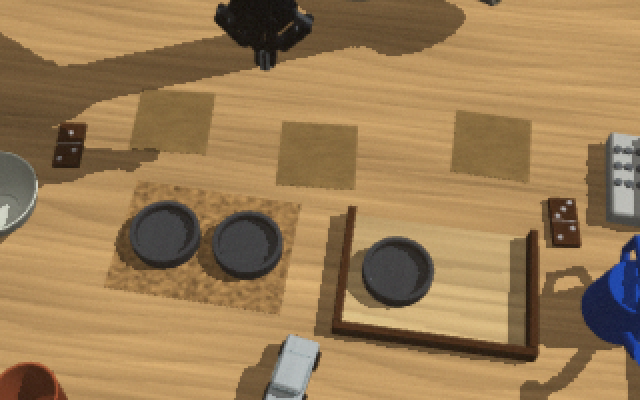

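Both smooth coasters, at crop (165,234) and (247,244), lie wholly on the cork. The rough one is in the tray, the other items are undisturbed, and the arm is clear. Handing in.

```bash
python3 -c "
from rig import job
print(job.close_job())"
```

```text
the job is handed in; nothing more can be done
None
```

I handed the job in at about 28 s: the right and left coasters dragged smooth and are wholly on the cork, and the middle one dragged rough and is wholly in the tray, with nothing else seen to move.

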